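# Purge the varnish lances

### The job

Clean the spray lances used for varnishing the eggs: stand the catch pot on the drip pad at the manifold's drain and plug every lance from the rack fully home into a socket of the manifold (any socket). Then, with the pot still on the pad, set the valve to half open (45 degrees), leave it there for at least three seconds, shut it completely, and only then stand the pot back on its coaster; the lances stay in the manifold, and the other things on the table stay where they are.

Things in the scene. Friction and masses are not known exactly. Their poses are not given: they have to be found in the camera images.
- manifold: Fixed purge manifold: an aluminium block 70 x 250 x 55 mm on a grey base 10 mm thick, its top 65 mm above the table. Origin under the block's centre at table height; y runs along the block to the valve end, -y to the drain elbow and drip pad, z up. The brass ball valve reaches 230 mm from the origin.
- socket0 (a point): Mouth (centre, at the top face, 65 mm above the table) of socket 0 of four equal round sockets in the row along the block, 60 mm apart (socket 0 is nearest the drain, socket 3 nearest the valve). 11.6 mm wide, 50 mm deep, vertical, 2 mm chamfer.
- socket1 (a point): Mouth (centre, at the top face, 65 mm above the table) of socket 1 of four equal round sockets in the row along the block, 60 mm apart (socket 0 is nearest the drain, socket 3 nearest the valve). 11.6 mm wide, 50 mm deep, vertical, 2 mm chamfer.
- socket2 (a point): Mouth (centre, at the top face, 65 mm above the table) of socket 2 of four equal round sockets in the row along the block, 60 mm apart (socket 0 is nearest the drain, socket 3 nearest the valve). 11.6 mm wide, 50 mm deep, vertical, 2 mm chamfer.
- socket3 (a point): Mouth (centre, at the top face, 65 mm above the table) of socket 3 of four equal round sockets in the row along the block, 60 mm apart (socket 0 is nearest the drain, socket 3 nearest the valve). 11.6 mm wide, 50 mm deep, vertical, 2 mm chamfer.
- drip_pad (a point): Centre of the top of the round black rubber drip pad, 100 mm wide and 3 mm high, lying on the table at the drain end of the manifold, 205 mm from its centre. The brass drain elbow (85 mm high) ends 45 mm from the pad's centre on the manifold's side.
- valve (a joint): Ball valve lever on a vertical axis at the manifold's +y end, in rad. 0 = shut (lever along the manifold's -x, across the pipe); grows as the lever swings clockwise seen from above; pi/2 = fully open (lever along +y), 0.785 = half open. Stays where it is left, and may start a little open. The white dial under it has marks at 0, 45 and 90 degrees.
- valve_axis (a point): Point on the valve's vertical axis at the height of the lever's mid-thickness, 84 mm above the table.
- lever_grip (a point): Centre of the lever's grey plastic grip, 90 mm from the valve's axis; moves with the lever. The grip is 62 mm long along the lever, 18 mm wide, 16 mm high; the lever ends 116 mm from the axis.
- rack: Fixed wooden block 60 x 210 x 55 mm in which the lances stand at first, with a row of four holes 50 mm apart along its y, 13 mm wide. Origin: centre of the underside.
- lance0: Loose spray lance (up to four alike, some may be absent): steel pin 10 mm thick, 45 mm long, tapered tip; above it a brass collar 28 mm wide, 6 mm high, then a round black handle, 20 mm thick, from 6 to 64 mm over the collar's underside, and a nipple up to 72 mm. Origin on the axis at the collar's underside, z up, tip at z = -45 mm. Fully home, the collar rests on the block's top.
- lance1: Loose spray lance (up to four alike, some may be absent): steel pin 10 mm thick, 45 mm long, tapered tip; above it a brass collar 28 mm wide, 6 mm high, then a round black handle, 20 mm thick, from 6 to 64 mm over the collar's underside, and a nipple up to 72 mm. Origin on the axis at the collar's underside, z up, tip at z = -45 mm. Fully home, the collar rests on the block's top.
- lance2: Loose spray lance (up to four alike, some may be absent): steel pin 10 mm thick, 45 mm long, tapered tip; above it a brass collar 28 mm wide, 6 mm high, then a round black handle, 20 mm thick, from 6 to 64 mm over the collar's underside, and a nipple up to 72 mm. Origin on the axis at the collar's underside, z up, tip at z = -45 mm. Fully home, the collar rests on the block's top.
- lance3: Loose spray lance (up to four alike, some may be absent): steel pin 10 mm thick, 45 mm long, tapered tip; above it a brass collar 28 mm wide, 6 mm high, then a round black handle, 20 mm thick, from 6 to 64 mm over the collar's underside, and a nipple up to 72 mm. Origin on the axis at the collar's underside, z up, tip at z = -45 mm. Fully home, the collar rests on the block's top.
- pot: Catch pot, loose: an open straight-sided steel pot, 60 mm in outer diameter, 60 mm high, wall 3 mm, about 0.2 kg. Origin: centre of the underside; z up out of its mouth.
- coaster: Round white tile coaster fixed to the table, 100 mm wide, 4 mm thick; the pot stands on it at first. Origin: centre of the underside.
- mug: Bystander: blue mug, 80 mm wide, 85 mm high, with a handle. Origin: centre of the underside.
- brush: Bystander: white-handled brush, 180 mm long, lying on the table between the coaster and the manifold.
- sugar_bowl: Bystander: white ceramic bowl with a lid, 94 mm wide, 70 mm high. Origin: centre of the underside.
- varnish: Bystander: varnish jar 64 mm wide, 90 mm high. Origin: centre of the underside.
- egg: Bystander: painted ceramic egg on a dark wooden foot at the left of the manifold, 150 mm wide, 190 mm high, loose (the one at the far edge is fixed). Origin: centre of the underside.
Things that resemble listed ones, but are neither listed nor needed, are in the scene too. Leave any orange look-alike of the lance1 alone.

How it is judged:
On the way, in this order (a step that is already met when the one before it is completed fails the run):
1. the pot stands on the drip pad and every lance is fully home in a socket (((horizontal distance between lance0 and socket0 below 0.004 m and z of lance0 in the frame of manifold between 0.06 and 0.068 m) or (horizontal distance between lance0 and socket1 below 0.004 m and z of lance0 in the frame of manifold between 0.06 and 0.068 m) or (horizontal distance between lance0 and socket2 below 0.004 m and z of lance0 in the frame of manifold between 0.06 and 0.068 m) or (horizontal distance between lance0 and socket3 below 0.004 m and z of lance0 in the frame of manifold between 0.06 and 0.068 m)) and angle between each of lance0, lance1, lance2, lance3's own z axis and vertical below 0.08 rad and ((horizontal distance between lance1 and socket0 below 0.004 m and z of lance1 in the frame of manifold between 0.06 and 0.068 m) or (horizontal distance between lance1 and socket1 below 0.004 m and z of lance1 in the frame of manifold between 0.06 and 0.068 m) or (horizontal distance between lance1 and socket2 below 0.004 m and z of lance1 in the frame of manifold between 0.06 and 0.068 m) or (horizontal distance between lance1 and socket3 below 0.004 m and z of lance1 in the frame of manifold between 0.06 and 0.068 m)) and ((horizontal distance between lance2 and socket0 below 0.004 m and z of lance2 in the frame of manifold between 0.06 and 0.068 m) or (horizontal distance between lance2 and socket1 below 0.004 m and z of lance2 in the frame of manifold between 0.06 and 0.068 m) or (horizontal distance between lance2 and socket2 below 0.004 m and z of lance2 in the frame of manifold between 0.06 and 0.068 m) or (horizontal distance between lance2 and socket3 below 0.004 m and z of lance2 in the frame of manifold between 0.06 and 0.068 m)) and ((horizontal distance between lance3 and socket0 below 0.004 m and z of lance3 in the frame of manifold between 0.06 and 0.068 m) or (horizontal distance between lance3 and socket1 below 0.004 m and z of lance3 in the frame of manifold between 0.06 and 0.068 m) or (horizontal distance between lance3 and socket2 below 0.004 m and z of lance3 in the frame of manifold between 0.06 and 0.068 m) or (horizontal distance between lance3 and socket3 below 0.004 m and z of lance3 in the frame of manifold between 0.06 and 0.068 m)) and horizontal distance between pot and drip_pad below 0.022 m and angle between pot's own z axis and vertical below 0.1 rad and height (world z) of pot below 0.008 m), for 0.2 s.
2. with the lances home and the pot on the pad, the valve stays at 45 degrees (within 6) for three seconds (all of step 1 and value of joint valve between 0.68 and 0.89 rad), for 3 s.
3. the valve is shut (within 4 degrees) before the pot goes back to its coaster (value of joint valve below 0.07 rad and horizontal distance between pot and coaster above 0.06 m), for 0.2 s.
At the end, for the whole second after the job is handed in: Every lance present is upright and fully home in a socket (collar within 3 mm of the block's top, within 4 mm of the socket's axis), the valve is shut within 4 degrees, and the pot stands upright on its coaster, its centre within 22 mm of the coaster's; everything is released and at rest (((horizontal distance between lance0 and socket0 below 0.004 m and z of lance0 in the frame of manifold between 0.06 and 0.068 m) or (horizontal distance between lance0 and socket1 below 0.004 m and z of lance0 in the frame of manifold between 0.06 and 0.068 m) or (horizontal distance between lance0 and socket2 below 0.004 m and z of lance0 in the frame of manifold between 0.06 and 0.068 m) or (horizontal distance between lance0 and socket3 below 0.004 m and z of lance0 in the frame of manifold between 0.06 and 0.068 m)) and angle between each of lance0, lance1, lance2, lance3's own z axis and vertical below 0.08 rad and ((horizontal distance between lance1 and socket0 below 0.004 m and z of lance1 in the frame of manifold between 0.06 and 0.068 m) or (horizontal distance between lance1 and socket1 below 0.004 m and z of lance1 in the frame of manifold between 0.06 and 0.068 m) or (horizontal distance between lance1 and socket2 below 0.004 m and z of lance1 in the frame of manifold between 0.06 and 0.068 m) or (horizontal distance between lance1 and socket3 below 0.004 m and z of lance1 in the frame of manifold between 0.06 and 0.068 m)) and ((horizontal distance between lance2 and socket0 below 0.004 m and z of lance2 in the frame of manifold between 0.06 and 0.068 m) or (horizontal distance between lance2 and socket1 below 0.004 m and z of lance2 in the frame of manifold between 0.06 and 0.068 m) or (horizontal distance between lance2 and socket2 below 0.004 m and z of lance2 in the frame of manifold between 0.06 and 0.068 m) or (horizontal distance between lance2 and socket3 below 0.004 m and z of lance2 in the frame of manifold between 0.06 and 0.068 m)) and ((horizontal distance between lance3 and socket0 below 0.004 m and z of lance3 in the frame of manifold between 0.06 and 0.068 m) or (horizontal distance between lance3 and socket1 below 0.004 m and z of lance3 in the frame of manifold between 0.06 and 0.068 m) or (horizontal distance between lance3 and socket2 below 0.004 m and z of lance3 in the frame of manifold between 0.06 and 0.068 m) or (horizontal distance between lance3 and socket3 below 0.004 m and z of lance3 in the frame of manifold between 0.06 and 0.068 m)) and value of joint valve below 0.07 rad and horizontal distance between pot and coaster below 0.022 m and angle between pot's own z axis and vertical below 0.1 rad and height (world z) of pot below 0.01 m and linear speed of each of lance0, lance1, lance2, lance3, pot below 0.02 m/s); the robot touches nothing.
It fails at once if a bystander (mug, brush, sugar bowl, varnish jar or loose egg) is moved more than 40 mm (distance of any of mug, brush, sugar_bowl, varnish, egg from where it was at the start of the episode above 0.04 m).
Of lance0, lance1, lance2, lance3 only 2 to 4 are there at a start; the rules pass over those that are not, and their reading is None.
At some moment in a run one of pot may be knocked a few centimetres aside while the robot is not near it.
It also fails if it takes over 210 s, if anything falls off the work surface, if the arm or the gripper's body presses on something with over 40 N, if the wrist force passes 120 N, or if a joint passes its speed limit or range.

### The arm

A 7-joint arm with a two-finger parallel gripper is mounted at the origin on the work surface. World frame = base frame: x ahead of the robot, y to its left, z up, the work surface at z = 0. Lengths are in m, angles in rad, forces in N, time in s.
With the tool pointing down it reaches from about 0.4 to 0.85 m from the base axis. Payload 10.4 kg.
Tool frame: the origin (TCP) lies at the very end of the fingers, on their centre line; the grasp point (between the pads) lies 19 mm behind it; z points along the fingers, y is the line along which they close (so a half turn about z gives the same grasp; the last joint's range is limited). The gripper opens to 87 mm and grips with 3 to 60 N. Pads are 19 mm wide; open, the fingers measure 117 mm over their backs; the gripper's body (75 mm by 190 mm) begins 51 mm behind the grasp point.
Start: joints at [-1.301, 0.332, -0.065, 1.46, 0.022, 1.35, -0.088], TCP at [0.18, 0.598, 0.223] pointing down, gripper open.
Joint ranges: [-2.6, 2.6], [-0.5, 2.12], [-1.47, 1.34], [0.16, 2.42], [-1.27, 4.41], [0.06, 2.06], [-2.6, 2.6]. Speed limits (rad/s): [2.22, 2.22, 2.79, 2.79, 3.14, 3.14, 3.14].

### API

Orientations are given as a unit quaternion [x, y, z, w].
In Python, from bench import read_state, cams, workorder gives the robot as it stands.
- The arm moves only by the shell command python3 -m crank 'ROWS' [FORCE]. ROWS is text: rows parted by semicolons, each of 5 numbers parted by spaces: the shift along the tool's x, y, z scaled (see below), then the turn about the tool's z scaled (see below), then the opening, from -1 (shut) to 1 (fully open). In form: dx dy dz yaw jaw; .... A call has 1 to 10 rows; each row shifts and turns the commanded pose from where the row before left it, along the tool's axes as they then stand; what a row does not reach is not made up. The controller multiplies each number of a shift by 200 mm and each number of a turn by 90 degrees. A row lasts 1/10 s, in which the tool goes at most 50 mm and 8.59 degrees, less where a joint would pass 70% of its speed; a pose out of reach is approached as far as the arm can. A call with a number of a shift or a turn outside -1 to 1 is refused whole. A call with a gripper value outside its range is refused whole. The fingers move at their own pace and stop on an object; FORCE is the grip in N (left out, the last holds). Time passes only in rows, so rows that do not move let the fingers close. It gives the time, the measured TCP pose, the force, the opening and the grip force at its end, in the units of the state.
- read_state(): the state, without advancing time (a new reading comes with each control period).
- cams.camera(name): name is "scene" or "top" or "wrist"; returns a dict with "img" (480x640x3 uint8, blue, green, red), "K" (3x3 intrinsics, pixels), "dist" ([k1, k2, p1, p2, k3] as OpenCV has them; the pictures are not rectified), "xyz" and "attitude" of the camera in the world; the wrist camera has in their place "mount" (4x4, takes a point from camera to tool coordinates, whose origin is the TCP and whose axes are the flange's). Camera axes: x right, y down, z forward; pixel columns grow to the right and rows downward; lengths in m; the calibration is good to about 2 mm. A picture is of the moment at which its call begins: read the wrist's pose just before it. There is no depth.
- workorder.close_job(): hands the job in; it is judged then, once.
The state is a dict: "time": time; "joint_positions": joint angles; "joint_vel": joint speeds; "joint_torque": joint torques, N m; "ee_pos": TCP position; "eef_rot": TCP orientation; "ft_force": force on the tool from outside, world axes, zero at the start; "torque": the same for the moment, N m; "width": finger opening in m; "grip_force": force on a finger pad.
Only numpy, scipy, OpenCV 4.12 (cv2) and the standard library are available. Lean on these libraries where they do the work, as an engineer would, in place of code of your own. Each camera call takes 0.05 s, during which the arm holds its last target. There are 200 camera calls.

## Working session

There is one attempt and no reset: what is moved stays moved. The work goes in short steps, Python scripts to look and compute and a shell command to move; the robot and the scene stay as the last step left them, time stands still between calls to the robot, and variables do not carry over. Pictures are saved under pics/ and viewed, at most 14 in all, crops included, and the job is handed in when it is done.

```bash
ls; mkdir -p pics
cat > h.py <<'E'
import numpy as np, cv2
from bench import read_state, cams, workorder
from scipy.spatial.transform import Rotation as R
def q2R(q): return R.from_quat(q).as_matrix()
E
python3 - <<'E'
from h import *
s=read_state(); print({k:np.round(v,3).tolist() for k,v in s.items()})
for n in ["scene","top","wrist"]:
    c=cams.camera(n); cv2.imwrite(f"pics/{n}0.png",c["img"])
    print(n,{k:np.round(v,4).tolist() for k,v in c.items() if k!="img"})
E
```

```text
pics
{'time': 0.0, 'joint_positions': [-1.301, 0.333, -0.065, 1.461, 0.022, 1.35, -0.088], 'joint_vel': [0.0, 0.0, 0.001, 0.001, -0.001, -0.001, 0.001], 'joint_torque': [-0.001, -62.326, 0.024, -38.99, -0.061, 0.04, 0.0], 'ee_pos': [0.18, 0.598, 0.222], 'eef_rot': [0.146, 0.989, -0.001, -0.0], 'ft_force': [0.507, 0.708, 0.651], 'torque': [-0.021, 0.071, -0.016], 'grip_force': 0.0, 'width': 0.087}
scene {'K': [[532.7437, 0.0, 324.8214], [0.0, 532.7437, 226.7501], [0.0, 0.0, 1.0]], 'dist': [-0.0035, 0.0, 0.0, 0.0, 0.0], 'xyz': [1.0496, -0.6747, 0.7569], 'attitude': [0.8421, 0.2958, -0.1375, -0.4295]}
top {'K': [[604.6796, 0.0, 317.0317], [0.0, 604.6796, 246.5241], [0.0, 0.0, 1.0]], 'dist': [-0.073, 0.0, 0.0, 0.0, 0.0], 'xyz': [0.1987, 0.02, 1.5862], 'attitude': [0.7186, -0.6878, 0.0725, -0.0727]}
wrist {'K': [[344.492, 0.0, 321.2655], [0.0, 344.492, 242.2758], [0.0, 0.0, 1.0]], 'dist': [-0.0061, 0.0, 0.0, 0.0, 0.0], 'mount': [[-0.0001, -0.9684, -0.2494, 0.0697], [1.0, -0.0002, 0.0005, 0.0014], [-0.0005, -0.2494, 0.9684, -0.1619], [0.0, 0.0, 0.0, 1.0]]}
```

View pics/top0.png

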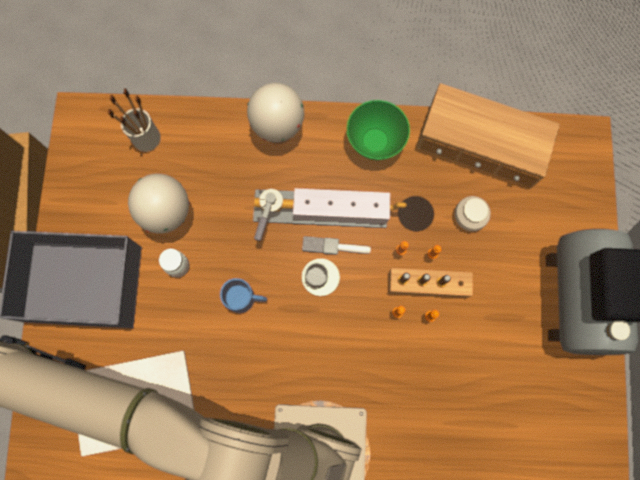

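View pics/scene0.png

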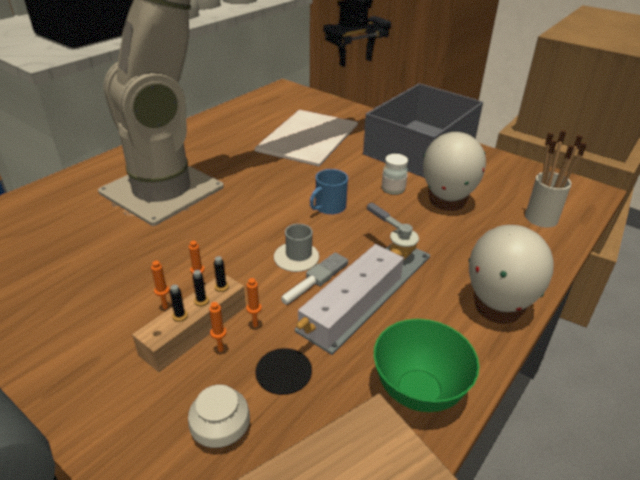

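Run:
```python
import cv2
t=cv2.imread("pics/top0.png")[180:330,235:500]; cv2.imwrite("pics/top0c.png",cv2.resize(t,None,fx=3,fy=3,interpolation=cv2.INTER_CUBIC))
t=cv2.imread("pics/scene0.png")[190:390,130:440]; cv2.imwrite("pics/scene0c.png",cv2.resize(t,None,fx=2.5,fy=2.5,interpolation=cv2.INTER_CUBIC))
```

```text
(no output)
```

View pics/top0c.png

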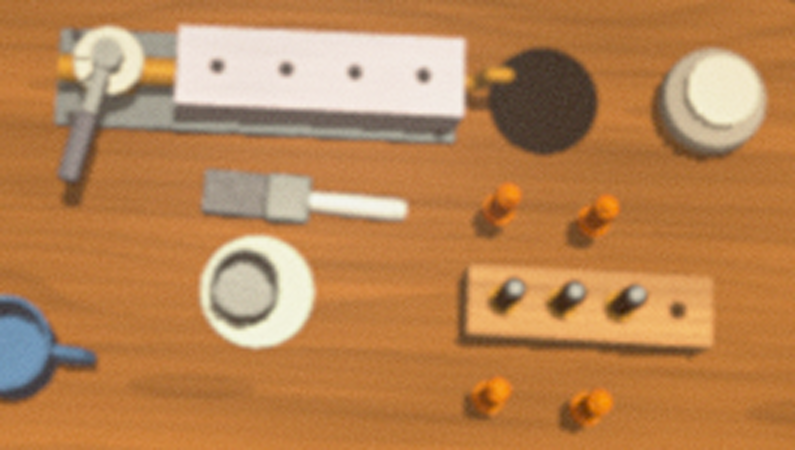

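View pics/scene0c.png

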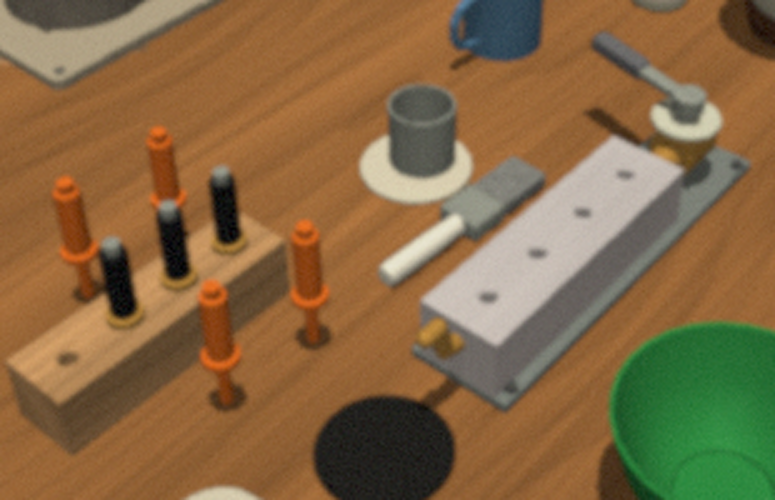

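```bash
cat >> h.py <<'E'
def ray(c,px,st=None):
    p=cv2.undistortPoints(np.array([[px]],float),c["K"],c["dist"])[0,0]; d=np.array([p[0],p[1],1.])
    if "mount" in c:
        M=np.array(c["mount"]); Rw=q2R(st["eef_rot"]); o=Rw@M[:3,3]+np.array(st["ee_pos"]); d=Rw@M[:3,:3]@d
    else: o=np.array(c["xyz"]); d=q2R(c["attitude"])@d
    return o,d/np.linalg.norm(d)
def atz(r,z): o,d=r; return o+d*(z-o[2])/d[2]
def tri(rs):
    A=sum(np.eye(3)-np.outer(d,d) for o,d in rs); b=sum((np.eye(3)-np.outer(d,d))@o for o,d in rs)
    p=np.linalg.solve(A,b); return p,max(np.linalg.norm(np.cross(p-o,d)) for o,d in rs)
def proj(c,P,st=None):
    if "mount" in c:
        M=np.array(c["mount"]); Rw=q2R(st["eef_rot"])
        Rc=Rw@M[:3,:3]; o=Rw@M[:3,3]+np.array(st["ee_pos"])
    else: Rc=q2R(c["attitude"]); o=np.array(c["xyz"])
    return cv2.projectPoints(np.array([P],float),cv2.Rodrigues(Rc.T)[0],-Rc.T@o,np.array(c["K"]),np.array(c["dist"]))[0].ravel()
E
python3 - <<'E'
from h import *
T=cams.camera("top");S=cams.camera("scene")
pts=dict(S0=((424,75),(487,297)),S1=((355,72),(537,253)),S2=((286,69),(583,213)),S3=((217,66),(625,175)),hub=((105,52),(689,95)),pad=((543,101),(384,452)),coaster=((257,292),(415,167)),pot=((245,288),(421,103)),
LA=((514,288),(221,174)),LB=((575,291),(168,208)),LC=((635,295),(112,243)),hole=((678,310),(67,358)),oA=((511,190),(306,228)),oB=((607,203),(212,289)),oC=((497,385),(159,133)),oD=((600,397),(66,185)),gripend=((70,178),(603,42)),leverjoint=((88,112),(645,72)))
f=lambda p,s,o:((p[0]+.5)/s-.5+o[0],(p[1]+.5)/s-.5+o[1])
for k,(a,b) in pts.items():
    p,e=tri([ray(T,f(a,3,(235,180))),ray(S,f(b,2.5,(130,190)))]); print(k,np.round(p,4),round(e,4))
E
```

```text
S0 [ 0.6352 -0.1217  0.063 ] 0.0003
S1 [ 0.6355 -0.0613  0.0628] 0.0006
S2 [ 0.6359 -0.001   0.062 ] 0.0008
S3 [0.6359 0.0592 0.062 ] 0.0007
hub [0.6359 0.1547 0.0888] 0.0001
pad [ 0.6344 -0.2359 -0.001 ] 0.0007
coaster [ 0.4479  0.0156 -0.0009] 0.0004
pot [0.4427 0.0275 0.0605] 0.0024
LA [ 0.4411 -0.1939  0.1224] 0.0005
LB [ 0.4406 -0.244   0.1229] 0.0004
LC [ 0.4394 -0.2931  0.1236] 0.0005
hole [ 0.4395 -0.3455  0.0527] 0.0006
oA [ 0.5246 -0.1913  0.1153] 0.0006
oB [ 0.5171 -0.2727  0.1128] 0.0003
oC [ 0.3611 -0.1835  0.1145] 0.0009
oD [ 0.3551 -0.2676  0.1136] 0.0004
gripend [0.5278 0.1803 0.0819] 0.003
leverjoint [0.5842 0.1669 0.0823] 0.0005
```

```bash
python3 -m crank '0 0 0 0.0901 1;0 0 0 0.0901 1;0 0 0 0.0901 1;0 0 0 0.0901 1;0 0 0 0.0901 1;0 0 0 0.0901 1;0 0 0 0.0901 1;0 0 0 0.0901 1;0 0 0 0.0901 1;0 0 0 0 1' && python3 -m crank '-0.1 0.11 -0.02 0 1;-0.1 0.11 -0.02 0 1;-0.1 0.11 -0.02 0 1;-0.1 0.11 -0.02 0 1;-0.1 0.11 -0.02 0 1;-0.1 0.11 -0.02 0 1;-0.1 0.11 0 0 1;-0.1 0.11 0 0 1;-0.1 0.11 0 0 1;0 0 0 0 1'; python3 -c "
from h import *
s=read_state();print(np.round(s['joint_positions'],2),np.round(q2R(s['eef_rot']),3))"
```

```text
time: 1.25
ee_pos: [0.1803, 0.5984, 0.2224]
eef_rot: [0.706, 0.708, -0.0, 0.0]
ft_force: [0.1, -0.4, -0.0]
width: 0.0873
grip_force: 0.0
time: 2.25
ee_pos: [0.3829, 0.4157, 0.2469]
eef_rot: [0.706, 0.708, 0.0, 0.001]
ft_force: [0.1, 0.6, 1.6]
width: 0.0873
grip_force: 0.0
[-1.14  0.18  0.26  1.6  -0.05  1.36 -0.87] [[-0.002  1.     0.002]
 [ 1.     0.002 -0.001]
 [-0.001  0.002 -1.   ]]
```

```bash
python3 -m crank '-0.19 0.018 0 0 1;-0.19 0.018 0 0 1;-0.19 0.018 0 0 1;-0.19 0.018 0 0 1;-0.19 0.018 0 0 1;-0.19 0.018 0 0 1;-0.19 0.018 0 0 1;-0.19 0.018 0 0 1;-0.19 0.018 0 0 1;-0.19 0.018 0 0 1' && python3 -m crank '-0.19 0.018 0 0 1;-0.19 0.018 0 0 1;-0.19 0.018 0 0 1;-0.19 0.018 0 0 1;-0.19 0.018 0 0 1;-0.19 0.018 0 0 1;0 0 0 0 1;0 0 0 0 1;0 0 0 0 1'; python3 -c "
from h import *
s=read_state();print(np.round(s['joint_positions'],2))
c=cams.camera('wrist');cv2.imwrite('pics/w1.png',c['img'])
for k,P in dict(LA=[.4411,-.1939,.1235],LB=[.4406,-.244,.1235],LC=[.4394,-.2931,.1235],hole=[.4395,-.3455,.055],oA=[.5246,-.1913,.115],S0=[.6352,-.1217,.065],LAc=[.441,-.194,.061]).items(): print(k,np.round(proj(c,P,s),1))
"
```

```text
time: 3.25
ee_pos: [0.4166, 0.0384, 0.2467]
eef_rot: [0.704, 0.71, 0.0, 0.0]
ft_force: [0.2, -1.2, -0.1]
width: 0.0869
grip_force: 0.0
time: 4.15
ee_pos: [0.4396, -0.1872, 0.2464]
eef_rot: [0.704, 0.71, 0.0, -0.0]
ft_force: [0.4, 0.7, 0.2]
width: 0.0869
grip_force: 0.0
[-0.69 -0.09  0.97  1.84  0.07  1.36  0.27]
LA [324.6 246. ]
LB [323.5 300.2]
LC [321.7 349.2]
hole [321.3 357. ]
oA [419.5 241.4]
S0 [524.5 160.2]
LAc [323.9 230.4]
```

View pics/w1.png

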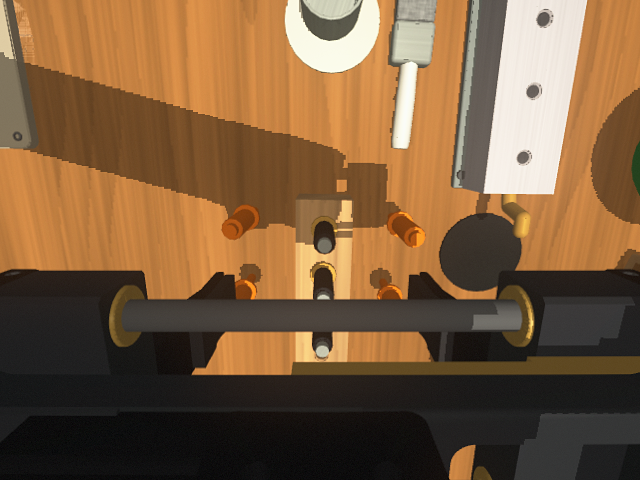

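```bash
python3 -m crank '-0.029 0.007 0 0 0.2;0 0 0.143 0 0.2;0 0 0.143 0 0.2;0 0 0.143 0 0.2;0 0 0.143 0 0.2;0 0 0.143 0 0.2;0 0 0.143 0 0.2;0 0 0 0 0.2;0 0 0 0 -1;0 0 0 0 -1' 30 && python3 -m crank '0 0 0 0 -1;0 0 0 0 -1;0 0 -0.1 0 -1;0 0 -0.2 0 -1;0 0 -0.2 0 -1;0 0 0 0 -1;0 0 0 0 -1'; python3 -c "
from h import *
s=read_state();c=cams.camera('wrist');cv2.imwrite('pics/w2.png',c['img']);print(proj(c,[.6352,-.1217,.065],s))"
```

```text
time: 5.2
ee_pos: [0.4417, -0.1946, 0.0764]
eef_rot: [0.705, 0.709, 0.001, 0.001]
ft_force: [-0.3, -0.3, 0.9]
width: 0.043
grip_force: 0.0
time: 5.9
ee_pos: [0.4414, -0.1939, 0.1756]
eef_rot: [0.705, 0.709, 0.002, 0.0]
ft_force: [-0.6, 1.0, -1.1]
width: 0.0197
grip_force: 29.9
[574.87625228 152.2892174 ]
```

View pics/w2.png

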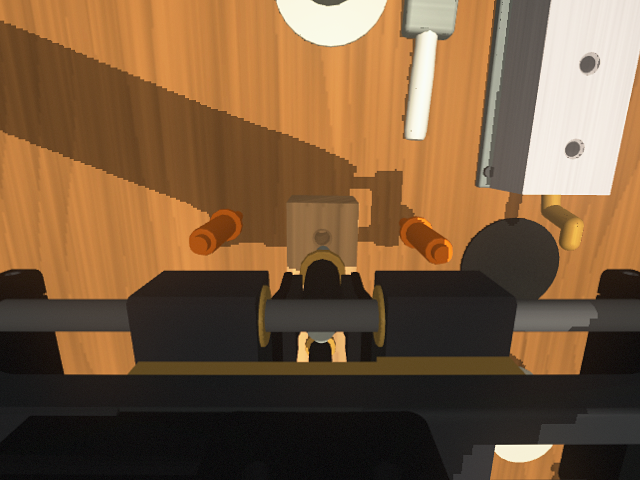

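```bash
python3 -m crank '0 0 -0.15 0 -1;0.06 0.162 0 0 -1;0.06 0.162 0 0 -1;0.06 0.162 0 0 -1;0.06 0.162 0 0 -1;0.06 0.162 0 0 -1;0.06 0.162 0 0 -1;0 0 0 0 -1;0 0 0 0 -1;0 0 0 0 -1'; python3 -c "
from h import *
s=read_state();c=cams.camera('wrist');cv2.imwrite('pics/w3.png',c['img'][150:390,200:440])
for y in(-.1217,-.0613,-.001):print(proj(c,[.6355,y,.065],s))
for d in (0,.0025): print(proj(c,np.array(s['ee_pos'])+[0,.014+d,-.0184],s),proj(c,np.array(s['ee_pos'])+[0,d,-.0664],s))
print(s['ee_pos'],q2R(s['eef_rot'])[:,0])
T=cams.camera('top');cv2.imwrite('pics/t3.png',T['img'])
S=cams.camera('scene');a=S['img'][190:390,180:430];cv2.imwrite('pics/s3.png',cv2.resize(a,None,fx=3,fy=3,interpolation=cv2.INTER_CUBIC))"
```

```text
time: 6.95
ee_pos: [0.6338, -0.1225, 0.2039]
eef_rot: [0.706, 0.708, -0.001, -0.001]
ft_force: [-0.7, 0.2, -1.0]
width: 0.0189
grip_force: 29.9
[324.98829966 233.1960345 ]
[325.35402284 164.0858438 ]
[325.75579093  87.76761707]
[323.81288896 258.91415363] [323.36527589 257.71887772]
[323.83273161 254.52977876] [323.37977262 254.25265322]
[ 0.63376417 -0.12246     0.2039327 ] [-2.55952550e-03  9.99996689e-01 -2.64807042e-04]
```

View pics/s3.png

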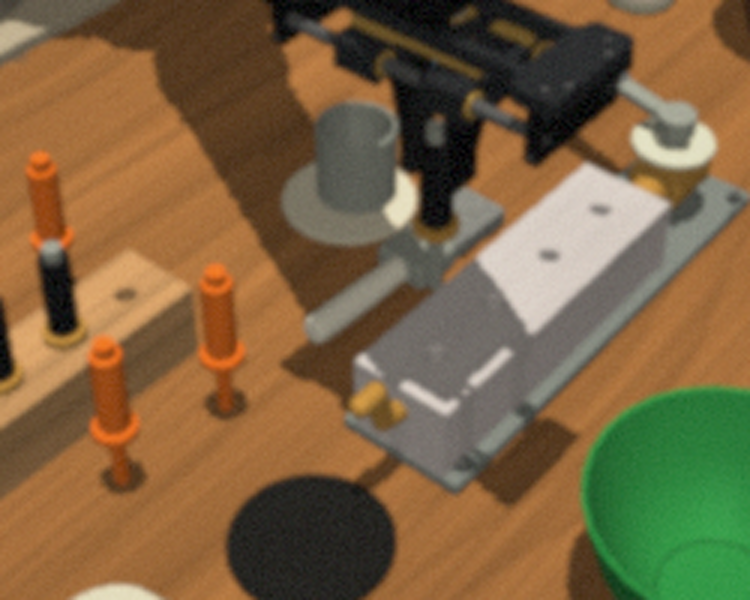

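View pics/w3.png

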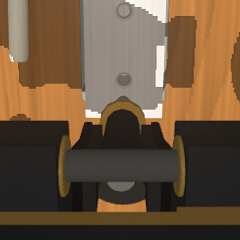

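```bash
python3 - <<'E'
from h import *
s=read_state();S=cams.camera('scene');W=cams.camera('wrist')
f=lambda p:((p[0]+.5)/3-.5+180,(p[1]+.5)/3-.5+190)
e=np.array(s['ee_pos']);print(e)
for n,px,h in (("nip",(436,126),.0506),("collar",(435,227),-.0184)):
    print(n,np.round(atz(ray(S,f(px)),e[2]+h)-e,4))
for p,h in (((424,75),0),):pass
# wrist: collar arc topmost row vs y-offset
t=np.linspace(0,2*np.pi,90)
for d in (-.002,0,.002,.004):
    P=[min(proj(W,e+[0.014*np.cos(a),d+.014*np.sin(a),z],s)[1] for a in t) for z in(-.0154,-.0214)]
    print(d,np.round(P,1))
E
python3 - <<'E'
import cv2
t=cv2.imread("pics/w3.png")[80:140,90:150];cv2.imwrite("pics/w3c.png",cv2.resize(t,None,fx=8,fy=8,interpolation=cv2.INTER_NEAREST))
E
```

```text
[ 0.63417866 -0.12196904  0.2049782 ]
nip [ 0.0132 -0.0203  0.0506]
collar [ 0.0142 -0.0199 -0.0184]
-0.002 [264.1 260.8]
0 [260.6 257.3]
0.002 [257.  253.9]
0.004 [253.5 250.4]
```

View pics/w3c.png

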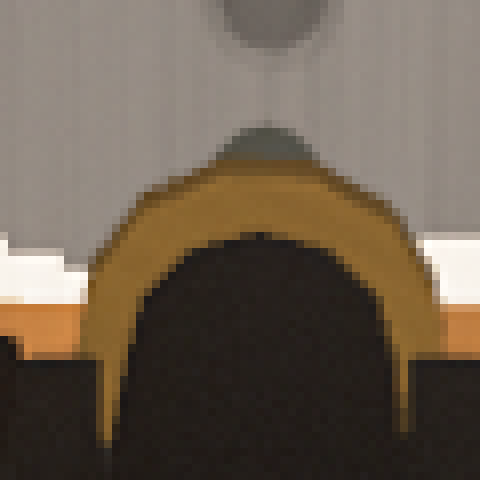

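Run:
```python
from h import *
s=read_state();S=cams.camera('scene');W=cams.camera('wrist')
f=lambda p:((p[0]+.5)/3-.5+180,(p[1]+.5)/3-.5+190)
e=np.array(s['ee_pos'])
t=np.linspace(0,2*np.pi,90)
for sl in (.017,.02):
  for n,px,h in (("nip",(436,126),.0506),("collar",(435,227),-.0184)):
    print(n,np.round(atz(ray(S,f(px)),e[2]+h-sl)-e,4))
  for d in (-.002,0,.002):
    P=[min(proj(W,e+[r*np.cos(a),d+r*np.sin(a),z-sl],s)[1] for a in t) for z,r in((-.0154,.014),(-.0214,.014),(-.0214,.005),(-.0614,.005),(-.0664,.003))]
    print(d,np.round(P,1))
```

```text
nip [-0.0006 -0.0028  0.0336]
collar [ 0.002  -0.0045 -0.0354]
-0.002 [255.2 252.3 266.5 249.  249.8]
0 [251.9 249.2 263.4 246.3 247.2]
0.002 [248.6 246.  260.2 243.6 244.6]
nip [-0.003   0.0004  0.0306]
collar [-0.0001 -0.0017 -0.0384]
-0.002 [253.7 251.  265.  247.9 248.7]
0 [250.5 247.8 261.9 245.3 246.1]
0.002 [247.3 244.7 258.8 242.6 243.5]
```

```bash
cat >> h.py <<'E'
def hole(img,guess,w=16,thr=None):
    g=cv2.cvtColor(img,cv2.COLOR_BGR2GRAY).astype(float); u,v=np.round(guess).astype(int); p=g[v-w:v+w+1,u-w:u+w+1]
    t=thr or (np.percentile(p,5)+np.median(p))/2; m=(p<t).astype(np.uint8)
    n,l,st,ce=cv2.connectedComponentsWithStats(m); i=min(range(1,n),key=lambda i:np.hypot(*(ce[i]-w))) 
    return ce[i]+[u-w,v-w],st[i,4]
E
python3 - <<'E'
from h import *
s=read_state();c=cams.camera('wrist')
for g in((324,229),(324,160),(325,85)):
    p,a=hole(c['img'],g,13);print(np.round(p,1),a,np.round(atz(ray(c,p,s),.065),4))
im=cv2.imread('pics/w1.png');s1=dict(ee_pos=[.4396,-.1872,.2464],eef_rot=[.704,.71,0,0]);s2=dict(ee_pos=[0.4414, -0.1939, 0.1756],eef_rot=[0.705, 0.709, 0.002, 0.0])
for g in((524,157),(533,91)):
    p,a=hole(im,g,13);print(np.round(p,1),a,np.round(atz(ray(c,p,s1),.065),4))
im=cv2.imread('pics/w2.png')
for g in((574,149),(589,63)):
    p,a=hole(im,g,13);print(np.round(p,1),a,np.round(atz(ray(c,p,s2),.065),4))
E
```

```text
[322.1 230.3] 140 [ 0.6342 -0.1181  0.065 ]
[322.5 162. ] 123 [ 0.6342 -0.0584  0.065 ]
[323.3  86.3] 149 [0.6346 0.0015 0.065 ]
[522.8 157. ] 125 [ 0.633  -0.1187  0.065 ]
[532.3  90.9] 134 [ 0.6328 -0.0592  0.065 ]
[572.  148.7] 188 [ 0.6326 -0.1188  0.065 ]
[587.   63.8] 206 [ 0.6327 -0.0592  0.065 ]
```

```bash
python3 -m crank '0.015 0.003 0.1 0 -1;0 0 0.1 0 -1;0 0 0.05 0 -1;0 0 0 0 -1;0 0 0 0 -1' 40 && python3 -m crank '0 0 0.025 0 -1;0 0 0.025 0 -1;0 0 0 0 -1' && python3 -m crank '0 0 0.025 0 -1;0 0 0 0 -1'
```

```text
time: 7.85
ee_pos: [0.6356, -0.1187, 0.1556]
eef_rot: [0.706, 0.709, 0.0, 0.0]
ft_force: [-0.4, -0.3, 0.0]
width: 0.0191
grip_force: 39.9
time: 8.15
ee_pos: [0.6352, -0.1184, 0.1444]
eef_rot: [0.706, 0.709, -0.0, -0.0]
ft_force: [-0.2, -0.5, -0.8]
width: 0.019
grip_force: 39.9
time: 8.35
ee_pos: [0.6351, -0.1185, 0.1393]
eef_rot: [0.706, 0.709, -0.0, -0.0]
ft_force: [-0.6, -0.4, -0.8]
width: 0.0193
grip_force: 39.9
```

```bash
python3 -m crank '0 0 0.025 0 -1;0 0 0.025 0 -1;0 0 0 0 -1' && python3 -m crank '0 0 0.025 0 -1;0 0 0.025 0 -1;0 0 0 0 -1'&& python3 -m crank '0 0 0.025 0 -1;0 0 0.025 0 -1;0 0 0 0 -1' | grep -E "pos|force"
```

```text
time: 8.65
ee_pos: [0.6351, -0.1183, 0.129]
eef_rot: [0.706, 0.709, -0.0, -0.0]
ft_force: [-1.2, -2.0, -1.5]
width: 0.0188
grip_force: 39.9
time: 8.95
ee_pos: [0.6351, -0.1183, 0.119]
eef_rot: [0.706, 0.709, -0.0, -0.0]
ft_force: [-0.3, -1.3, -1.4]
width: 0.0188
grip_force: 39.9
ee_pos: [0.6352, -0.1183, 0.1091]
ft_force: [-0.9, -1.0, -1.1]
grip_force: 39.9
```

```bash
for i in 1; do python3 -m crank '0 0 0.015 0 -1;0 0 0 0 -1' | grep -E "pos|ft_f"; done; python3 -m crank '0 0 0.015 0 -1;0 0 0 0 -1' | grep -E "pos|ft_f"; python3 -m crank '0 0 0.01 0 -1;0 0 0 0 -1' | grep -E "pos|ft_f"
```

```text
ee_pos: [0.6354, -0.1184, 0.1066]
ft_force: [-0.6, -1.5, -1.5]
ee_pos: [0.6353, -0.1184, 0.1036]
ft_force: [-0.3, -1.4, -1.2]
ee_pos: [0.6358, -0.1188, 0.1029]
ft_force: [-2.9, -0.3, 7.4]
```

```bash
python3 -m crank '0 0 0.012 0 -1;0 0 0 0 -1;0 0 0 0 0.2;0 0 0 0 0.2;0 0 0 0 0.2;0 0 0 0 0.2;0 0 0 0 0.2;0 0 0 0 0.2' | grep -E "pos|ft_f|wid"; python3 -m crank '0 0 -0.1 0 0.2;0 0 -0.2 0 0.2;0 0 -0.2 0 0.2;0 0 -0.07 0 0.2;0 0 0 0 0.2;0 0 0 0 0.2';python3 -c "
from h import *
s=read_state();c=cams.camera('wrist');cv2.imwrite('pics/w4.png',c['img']);S=cams.camera('scene')['img'][160:400,150:450];cv2.imwrite('pics/s4.png',cv2.resize(S,None,fx=2.5,fy=2.5,interpolation=cv2.INTER_CUBIC))"
```

```text
ee_pos: [0.6354, -0.1184, 0.0993]
ft_force: [0.6, 0.1, -0.4]
width: 0.0512
time: 11.25
ee_pos: [0.6351, -0.1181, 0.2124]
eef_rot: [0.706, 0.709, -0.0, -0.001]
ft_force: [-0.7, 0.2, -0.8]
width: 0.0521
grip_force: 0.0
```

View pics/s4.png

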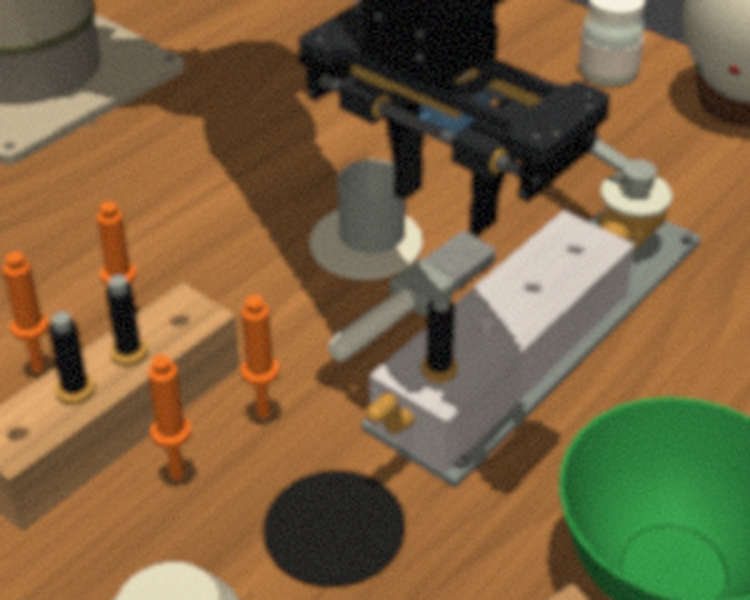

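```bash
python3 -m crank '-0.105 -0.162 0 0 0.2;-0.105 -0.162 0 0 0.2;-0.105 -0.162 0 0 0.2;-0.105 -0.162 0 0 0.2;-0.105 -0.162 0 0 0.2;-0.105 -0.162 0 0 0.2;0 0 0 0 0.2;0 0 0 0 0.2;0 0 0 0 0.2' | grep -E "pos|ft_f|wid"; python3 -m crank '0 0 0.13 0 0.2;0 0 0.13 0 0.2;0 0 0.13 0 0.2;0 0 0 0 0.2;0 0 0 0 0.2'
```

```text
ee_pos: [0.4421, -0.2443, 0.2131]
ft_force: [0.4, 0.8, -0.1]
width: 0.0519
time: 12.75
ee_pos: [0.4417, -0.2453, 0.1357]
eef_rot: [0.705, 0.709, -0.001, -0.0]
ft_force: [-0.3, -1.0, 0.8]
width: 0.0523
grip_force: 0.0
```

```bash
python3 -m crank '0.004 0 0.1 0 0.2;0 0 0.1 0 0.2;0 0 0.097 0 0.2;0 0 0 0 0.2;0 0 0 0 -1;0 0 0 0 -1;0 0 0 0 -1;0 0 0 0 -1;0 0 0 0 -1;0 0 0 0 -1' 40 && python3 -m crank '0 0 0 0 -1;0 0 0 0 -1;0 0 -0.1 0 -1;0 0 -0.2 0 -1;0 0 -0.2 0 -1;0 0 -0.15 0 -1;0 0 0 0 -1;0 0 0 0 -1'
```

```text
time: 13.75
ee_pos: [0.4418, -0.2445, 0.0764]
eef_rot: [0.706, 0.709, 0.0, 0.0]
ft_force: [-1.0, 0.6, 4.3]
width: 0.0189
grip_force: 40.0
time: 14.55
ee_pos: [0.4418, -0.2441, 0.2059]
eef_rot: [0.705, 0.709, 0.001, 0.0]
ft_force: [-0.4, -0.4, -1.2]
width: 0.0192
grip_force: 40.0
```

```bash
python3 -m crank '0.1165 0.121 0 0 -1;0.1165 0.121 0 0 -1;0.1165 0.121 0 0 -1;0.1165 0.121 0 0 -1;0.1165 0.121 0 0 -1;0.1165 0.121 0 0 -1;0.1165 0.121 0 0 -1;0.1165 0.121 0 0 -1;0 0 0 0 -1;0 0 0 0 -1'
python3 - <<'E'
from h import *
s=read_state();W=cams.camera('wrist');e=np.array(s['ee_pos']);print(e)
cv2.imwrite("pics/w5.png",cv2.resize(W['img'][210:290,270:380],None,fx=6,fy=6,interpolation=cv2.INTER_NEAREST))
p,a=hole(W['img'],(323,162),13);print(p,a,atz(ray(W,p,s),.065))
t=np.linspace(0,2*np.pi,90)
for sl in (0,.02):
  for d in (-.002,0,.002):
    print(sl,d,np.round([min(proj(W,e+[r*np.cos(a),d+r*np.sin(a),z-sl],s)[1] for a in t) for z,r in((-.0154,.014),(-.0214,.014),(-.0664,.003))],1))
E
```

```text
time: 15.55
ee_pos: [0.6338, -0.0572, 0.2037]
eef_rot: [0.705, 0.709, -0.002, -0.001]
ft_force: [0.4, -1.1, -0.8]
width: 0.019
grip_force: 40.0
[ 0.6337781  -0.05724158  0.20371279]
[324.35820896 166.94776119] 134 [0.63432272 0.00141997 0.065     ]
0 -0.002 [264.1 260.7 256.3]
0 0 [260.6 257.3 253.5]
0 0.002 [257.  253.8 250.7]
0.02 -0.002 [253.6 250.9 248.5]
0.02 0 [250.4 247.7 245.9]
0.02 0.002 [247.2 244.6 243.3]
```

View pics/w5.png

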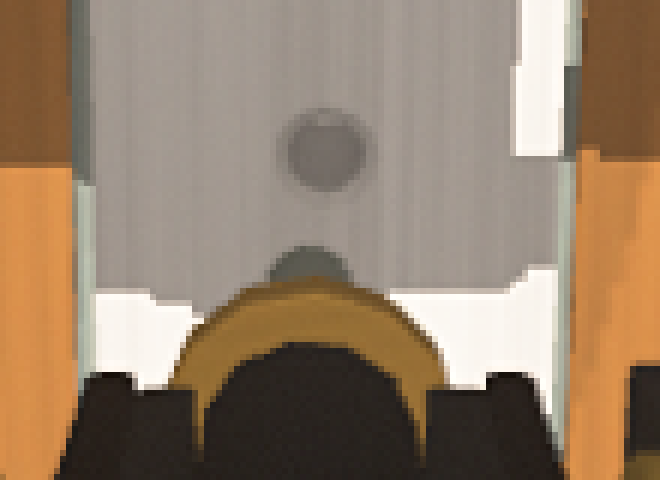

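```bash
python3 -m crank '-0.0115 0.0115 0.1 0 -1;0 0 0.1 0 -1;0 0 0.1 0 -1;0 0 0 0 -1;0 0 0 0 -1' | grep -E "pos|ft_f"; python3 -m crank '0 0 0.025 0 -1;0 0 0.025 0 -1;0 0 0 0 -1'| grep -E "pos|ft_f"; python3 -m crank '0 0 0.025 0 -1;0 0 0 0 -1'| grep -E "pos|ft_f"; python3 -m crank '0 0 0.025 0 -1;0 0 0 0 -1'| grep -E "pos|ft_f"
```

```text
ee_pos: [0.6361, -0.0605, 0.1464]
ft_force: [0.2, -0.1, 0.9]
ee_pos: [0.6365, -0.0595, 0.1358]
ft_force: [0.0, -0.2, -0.9]
ee_pos: [0.6364, -0.0594, 0.1305]
ft_force: [-0.2, -0.1, 0.4]
ee_pos: [0.6364, -0.0596, 0.1255]
ft_force: [-0.4, -0.0, -0.3]
```

```bash
python3 -m crank '0 0 0.025 0 -1;0 0 0.025 0 -1;0 0 0 0 -1'| grep -E "pos|ft_f"; python3 -m crank '0 0 0.025 0 -1;0 0 0.025 0 -1;0 0 0 0 -1'| grep -E "pos|ft_f"; python3 -m crank '0 0 0.025 0 -1;0 0 0.025 0 -1;0 0 0 0 -1'| grep -E "pos|ft_f"; python3 -m crank '0 0 0.025 0 -1;0 0 0 0 -1'| grep -E "pos|ft_f"
```

```text
ee_pos: [0.6363, -0.0595, 0.1152]
ft_force: [-0.9, -0.9, -1.5]
ee_pos: [0.6363, -0.0596, 0.1052]
ft_force: [-1.7, -1.2, -2.7]
ee_pos: [0.6363, -0.0596, 0.0952]
ft_force: [-0.6, -2.4, -2.3]
ee_pos: [0.6364, -0.0596, 0.0905]
ft_force: [-1.1, -2.9, -3.0]
```

```bash
python3 -m crank '0 0 0.015 0 -1;0 0 0 0 -1'| grep -E "pos|ft_f"; python3 -m crank '0 0 0.01 0 -1;0 0 0 0 -1'| grep -E "pos|ft_f"; python3 -m crank '0 0 0.01 0 -1;0 0 0 0 -1'| grep -E "pos|ft_f"
```

```text
ee_pos: [0.6365, -0.0597, 0.0878]
ft_force: [-1.8, -3.9, -1.8]
ee_pos: [0.6366, -0.0598, 0.0865]
ft_force: [-4.8, -2.9, 5.3]
ee_pos: [0.6368, -0.0599, 0.0863]
ft_force: [-12.5, -1.2, 22.2]
```

```bash
python3 -m crank '0 0 0 0 0.2;0 0 0 0 0.2;0 0 0 0 0.2;0 0 0 0 0.2;0 0 0 0 0.2;0 0 -0.2 0 0.2;0 0 -0.2 0 0.2;0 0 -0.2 0 0.2;0 0 0 0 0.2' | grep -E "pos|wid"; python3 -m crank '-0.146 -0.122 0 0 0.2;-0.146 -0.122 0 0 0.2;-0.146 -0.122 0 0 0.2;-0.146 -0.122 0 0 0.2;-0.146 -0.122 0 0 0.2;-0.146 -0.122 0 0 0.2;-0.146 -0.122 0 0 0.2;-0.146 -0.122 0 0 0.2;0 0 0 0 0.2;0 0 0 0 0.2' | grep -E "pos|wid"; python3 -m crank '0 0 0.1 0 0.2;0 0 0.1 0 0.2;0 0 0.1 0 0.2;0 0 0.05 0 0.2;0 0 0 0 0.2;0 0 0 0 0.2'| grep -E "pos|ft_f"
```

```text
ee_pos: [0.639, -0.0605, 0.2096]
width: 0.0519
ee_pos: [0.4421, -0.2943, 0.2038]
width: 0.0523
ee_pos: [0.4429, -0.2939, 0.1346]
ft_force: [-0.5, -0.8, 0.9]
```

```bash
python3 -m crank '0.002 -0.01 0.1 0 0.2;0 0 0.1 0 0.2;0 0 0.091 0 0.2;0 0 0 0 0.2;0 0 0 0 -1;0 0 0 0 -1;0 0 0 0 -1;0 0 0 0 -1;0 0 0 0 -1;0 0 0 0 -1' 40 | grep -E "pos|wid|for" && python3 -m crank '0 0 0 0 -1;0 0 0 0 -1;0 0 -0.1 0 -1;0 0 -0.2 0 -1;0 0 -0.2 0 -1;0 0 -0.15 0 -1;0 0 0 0 -1;0 0 0 0 -1'| grep -E "pos|wid"
```

```text
ee_pos: [0.4407, -0.2936, 0.0762]
ft_force: [-0.5, 1.1, 3.5]
width: 0.0191
grip_force: 40.0
ee_pos: [0.4406, -0.2933, 0.2057]
width: 0.0197
```

```bash
python3 -m crank '0.147 0.098 0 0 -1;0.147 0.098 0 0 -1;0.147 0.098 0 0 -1;0.147 0.098 0 0 -1;0.147 0.098 0 0 -1;0.147 0.098 0 0 -1;0.147 0.098 0 0 -1;0.147 0.098 0 0 -1;0.147 0.098 0 0 -1;0.147 0.098 0 0 -1'|grep pos; python3 -m crank '0 0 0 0 -1;0 0 0 0 -1'|grep pos
python3 - <<'E'
from h import *
s=read_state();W=cams.camera('wrist');e=np.array(s['ee_pos']);print(e)
cv2.imwrite("pics/w6f.png",W['img'])
for im,g in((W['img'],(324,233)),):
    p,a=hole(im,g,12);print(p,a,atz(ray(W,p,s),.065))
hsv=cv2.cvtColor(W['img'],cv2.COLOR_BGR2HSV)[240:275,285:365]
m=((hsv[...,0]>12)&(hsv[...,0]<26)&(hsv[...,1]>120)&(hsv[...,2]>60)&(hsv[...,2]<170)).astype(np.uint8)
for r in range(8,28):
    c=np.flatnonzero(m[r]);print(240+r,(c.min()+285,c.max()+285,len(c)) if len(c) else None,end=' ')
print()
for d in (-.002,0,.002):
    print(d,np.round([min(proj(W,e+[r*np.cos(a),d+r*np.sin(a),z],s)[1] for a in np.linspace(0,6.28,90)) for z,r in((-.0154,.014),(-.0214,.014))],1), proj(W,e+[0,d,-.02],s)[0])
E
```

```text
ee_pos: [0.6351, 0.0025, 0.2036]
ee_pos: [0.6346, 0.0016, 0.2037]
[0.63458393 0.00155694 0.2037047 ]
[322.84827586 233.43448276] 145 [0.63421663 0.00201532 0.065     ]
248 None 249 None 250 None 251 None 252 None 253 None 254 None 255 None 256 None 257 None 258 (np.int64(319), np.int64(324), 6) 259 (np.int64(314), np.int64(328), 15) 260 (np.int64(311), np.int64(332), 22) 261 (np.int64(310), np.int64(333), 24) 262 (np.int64(308), np.int64(334), 27) 263 (np.int64(307), np.int64(335), 29) 264 (np.int64(306), np.int64(364), 32) 265 (np.int64(304), np.int64(364), 35) 266 (np.int64(303), np.int64(364), 37) 267 (np.int64(302), np.int64(364), 40) 
-0.002 [264.1 260.7] 323.7048196800094
0 [260.6 257.3] 323.72943481755635
0.002 [257.  253.8] 323.75417549670783
```

```bash
python3 -m crank '-0.003 0.006 0.1 0 -1;0 0 0.1 0 -1;0 0 0.1 0 -1;0 0 0 0 -1;0 0 0 0 -1' | grep -E "pos|ft_f"; python3 -m crank '0 0 0.025 0 -1;0 0 0.025 0 -1;0 0 0 0 -1'| grep -E "pos|ft_f"; python3 -m crank '0 0 0.025 0 -1;0 0 0 0 -1'| grep -E "pos|ft_f"; python3 -m crank '0 0 0.025 0 -1;0 0 0 0 -1'| grep -E "pos|ft_f"
```

```text
ee_pos: [0.636, -0.0004, 0.1461]
ft_force: [-0.3, -0.4, -0.2]
ee_pos: [0.6362, 0.0007, 0.1356]
ft_force: [-0.3, 0.5, -0.3]
ee_pos: [0.6362, 0.0008, 0.1304]
ft_force: [-0.8, 0.0, -0.7]
ee_pos: [0.6361, 0.0007, 0.1252]
ft_force: [-0.4, -0.1, -1.0]
```

```bash
python3 -m crank '0 0 0.025 0 -1;0 0 0.025 0 -1;0 0 0 0 -1'| grep -E "pos|ft_f"; python3 -m crank '0 0 0.025 0 -1;0 0 0.025 0 -1;0 0 0 0 -1'| grep -E "pos|ft_f"; python3 -m crank '0 0 0.025 0 -1;0 0 0.025 0 -1;0 0 0 0 -1'| grep -E "pos|ft_f"; python3 -m crank '0 0 0.025 0 -1;0 0 0.015 0 -1;0 0 0 0 -1'| grep -E "pos|ft_f"; python3 -m crank '0 0 0.01 0 -1;0 0 0 0 -1'| grep -E "pos|ft_f"
```

```text
ee_pos: [0.636, 0.0008, 0.115]
ft_force: [-0.2, 0.3, -0.3]
ee_pos: [0.6361, 0.0008, 0.1051]
ft_force: [-0.5, -1.1, -0.8]
ee_pos: [0.6361, 0.0008, 0.0951]
ft_force: [-0.9, 0.6, -0.6]
ee_pos: [0.6362, 0.0007, 0.0874]
ft_force: [0.2, 0.2, -1.2]
ee_pos: [0.6366, 0.0006, 0.0863]
ft_force: [-0.5, -0.3, 1.5]
```

```bash
python3 -m crank '0 0 0.01 0 -1;0 0 0 0 -1'| grep -E "pos|ft_f"; python3 -m crank '0 0 0 0 0.2;0 0 0 0 0.2;0 0 0 0 0.2;0 0 0 0 0.2;0 0 0 0 0.2;0 0 -0.2 0 0.2;0 0 -0.2 0 0.2;0 0 -0.2 0 0.2;0 0 -0.1 0 1;0 0 0 0 1' | grep -E "pos|wid"; python3 -m crank '-0.05 -0.18 0 0 1;-0.05 -0.18 0 0 1;-0.05 -0.18 0 0 1;-0.05 -0.18 0 0 1;-0.05 -0.18 0 0 1;0 0 0 0 1;0 0 0 0 1' | grep pos
python3 - <<'E'
from h import *
s=read_state();W=cams.camera('wrist');print(proj(W,[.4427,.0275,.0605],s),proj(W,[.4479,.0156,.004],s))
A=W['img'][:300,140:560]
T=cams.camera('top')['img'][180:330,235:435];T=cv2.resize(T,None,fx=2,fy=2,interpolation=cv2.INTER_CUBIC)
S=cams.camera('scene')['img'][160:360,180:480]
o=np.zeros((600,720,3),np.uint8);o[:300,:420]=A;o[300:600,:400]=T;o[:200,420:720]=S;cv2.imwrite('pics/m7.png',o);print(s['ee_pos'])
np.save('w7.npy',W['img'])
E
```

```text
ee_pos: [0.6368, 0.0006, 0.0861]
ft_force: [-10.2, 2.2, 20.6]
ee_pos: [0.6378, 0.0002, 0.2271]
width: 0.0614
ee_pos: [0.4722, -0.0437, 0.2258]
[291.56910486 152.949426  ] [301.03692004 164.6305657 ]
[ 0.4721724  -0.04365465  0.2257898 ]
```

View pics/m7.png

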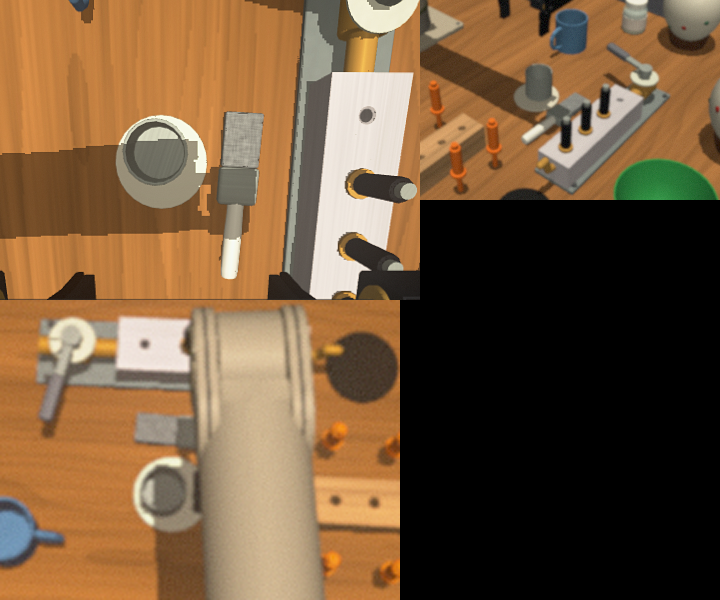

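```bash
python3 -m crank '0.178 -0.067 0 0 1;0.178 -0.067 0 0 1;0 0 0 0 1;0 0 0 0 1;0 0 0.2 0 1;0 0 0.2 0 1;0 0 0.1 0 1;0 0 0 0 1;0 0 0 0 1'
```

```text
time: 29.6
ee_pos: [0.4456, 0.0253, 0.1266]
eef_rot: [0.707, 0.707, -0.002, -0.001]
ft_force: [1.0, -0.2, 0.4]
width: 0.0871
grip_force: 0.0
```

```bash
python3 -m crank '0.01 0 0.15 0 1;0 0 0.15 0 1;0 0 0.158 0 1;0 0 0 0 1;0 0 0 0 1'; python3 -m crank '0 0 0 0 -1;0 0 0 0 -1;0 0 0 0 -1;0 0 0 0 -1;0 0 0 0 -1;0 0 0 0 -1;0 0 0 0 -1;0 0 0 0 -1' 25
```

```text
time: 30.1
ee_pos: [0.4455, 0.028, 0.0358]
eef_rot: [0.707, 0.708, -0.001, -0.001]
ft_force: [0.1, 0.5, -0.3]
width: 0.0874
grip_force: 0.0
time: 30.9
ee_pos: [0.4453, 0.029, 0.0351]
eef_rot: [0.706, 0.708, -0.0, -0.002]
ft_force: [-0.8, 1.6, 6.5]
width: 0.0587
grip_force: 24.9
```

```bash
python3 -m crank '0 0 -0.1 0 -1;0 0 -0.2 0 -1;0 0 -0.2 0 -1;0 0 -0.2 0 -1;0 0 -0.2 0 -1;0 0 0 0 -1' | grep -E "pos|wid"; python3 -m crank '-0.132 0.0955 0 0 -1;-0.132 0.0955 0 0 -1;-0.132 0.0955 0 0 -1;-0.132 0.0955 0 0 -1;-0.132 0.0955 0 0 -1;-0.132 0.0955 0 0 -1;-0.132 0.0955 0 0 -1;-0.132 0.0955 0 0 -1;-0.132 0.0955 0 0 -1;-0.132 0.0955 0 0 -1' | grep -E "pos|wid"; python3 -m crank '0 0 0 0 -1;0 0 0 0 -1;0 0 0 0 -1'
```

```text
ee_pos: [0.4474, 0.0291, 0.2181]
width: 0.0586
ee_pos: [0.6282, -0.2261, 0.2123]
width: 0.0582
time: 32.8
ee_pos: [0.6278, -0.224, 0.2135]
eef_rot: [0.707, 0.708, -0.002, -0.003]
ft_force: [-0.1, -0.0, -2.2]
width: 0.0585
grip_force: 24.9
```

```bash
python3 -m crank '-0.06 0.04 0 0 -1;0 0 0 0 -1;0 0 0.2 0 -1;0 0 0.2 0 -1;0 0 0.2 0 -1;0 0 0.15 0 -1;0 0 0.05 0 -1;0 0 0 0 -1;0 0 0 0 -1'; python3 -m crank '0 0 0.03 0 -1;0 0 0.03 0 -1;0 0 0 0 -1'
```

```text
time: 33.7
ee_pos: [0.636, -0.2367, 0.0562]
eef_rot: [0.707, 0.708, -0.001, -0.002]
ft_force: [0.6, -0.4, -0.7]
width: 0.0585
grip_force: 24.9
time: 34.0
ee_pos: [0.6349, -0.2363, 0.0418]
eef_rot: [0.707, 0.707, -0.002, -0.003]
ft_force: [0.0, 0.2, -2.5]
width: 0.0587
grip_force: 24.9
```

```bash
python3 -m crank '0 0 0.025 0 -1;0 0 0 0 -1'|grep -E "pos|ft_f"; python3 -m crank '0 0 0.01 0 -1;0 0 0 0 -1'|grep -E "pos|ft_f"
```

```text
ee_pos: [0.6348, -0.2364, 0.0367]
ft_force: [0.2, 0.7, -2.6]
ee_pos: [0.635, -0.2365, 0.0351]
ft_force: [-0.0, -0.9, -3.3]
```

```bash
python3 -m crank '0 0 0.006 0 -1;0 0 0 0 -1'|grep -E "pos|ft_f"; python3 -m crank '0 0 0.005 0 -1;0 0 0 0 -1'|grep -E "pos|ft_f"
```

```text
ee_pos: [0.6352, -0.2367, 0.0344]
ft_force: [-0.7, 0.0, -0.9]
ee_pos: [0.6352, -0.2368, 0.0343]
ft_force: [-4.1, 3.0, 8.7]
```

```bash
python3 -m crank '0 0 0 0 1;0 0 0 0 1;0 0 0 0 1;0 0 0 0 1;0 0 0 0 1;0 0 -0.2 0 1;0 0 -0.2 0 1;0 0 -0.2 0 1;0 0 -0.2 0 1;0 0 -0.15 0 1' | grep -E "pos|wid"; python3 -m crank '0.2 -0.042 0 0 0.2;0.2 -0.042 0 0 0.2;0.2 -0.042 0 0 0.2;0.2 -0.042 0 0 0.2;0.2 -0.042 0 0 0.2;0.2 -0.042 0 0 0.2;0.2 -0.042 0 0 0.2;0.2 -0.042 0 0 0.2;0.2 -0.042 0 0 0.2;0.2 -0.042 0 0 0.2' | grep -E "pos|wid"; python3 -m crank '0 0 0 -0.0951 0.2;0 0 0 -0.0951 0.2;0 0 0 -0.0951 0.2;0 0 0 -0.0951 0.2;0 0 0 -0.0951 0.2;0 0 0 -0.0951 0.2;0 0 0 -0.0951 0.2;0 0 0 -0.0951 0.2;0 0 0 -0.0951 0.2;0 0 0 0 0.2';python3 - <<'E'
from h import *
s=read_state();W=cams.camera('wrist');print(np.round(s['joint_positions'],2));Rt=q2R(s['eef_rot']);print(np.degrees(np.arctan2(Rt[1,0],Rt[0,0])))
o=np.zeros((480,800,3),np.uint8);o[:,:400]=cv2.resize(W['img'],(400,300))[0:300].repeat(1,0) if 0 else 0
o[:360,:480]=cv2.resize(W['img'],(480,360),interpolation=cv2.INTER_AREA)
S=cams.camera('scene');T=cams.camera('top');o[:240,480:800]=S['img'][200:440,160:480]
o[360:480,:200]=T['img'][150:270,370:570];o[240:480,480:800]=cv2.resize(T['img'][150:270,220:380],None,fx=2,fy=2)
cv2.imwrite('pics/m8.png',o);cv2.imwrite('pics/w8f.png',W['img']);cv2.imwrite('pics/t8f.png',T['img'])
for P in([.5483,.1754,.092],[.6359,.1547,.0888]):print(proj(W,P,s))
E
```

```text
ee_pos: [0.6364, -0.2372, 0.2259]
width: 0.0865
ee_pos: [0.5512, 0.1647, 0.2243]
width: 0.0522
time: 37.8
ee_pos: [0.5518, 0.1628, 0.2243]
eef_rot: [0.111, 0.994, 0.001, -0.003]
ft_force: [-0.3, 0.2, -0.3]
width: 0.0519
grip_force: 0.0
[-1.09  0.29  0.89  1.63 -0.24  1.34  1.18]
167.20453952176027
[332.42002301 229.38956662]
[330.73483359 321.7956441 ]
```

View pics/m8.png

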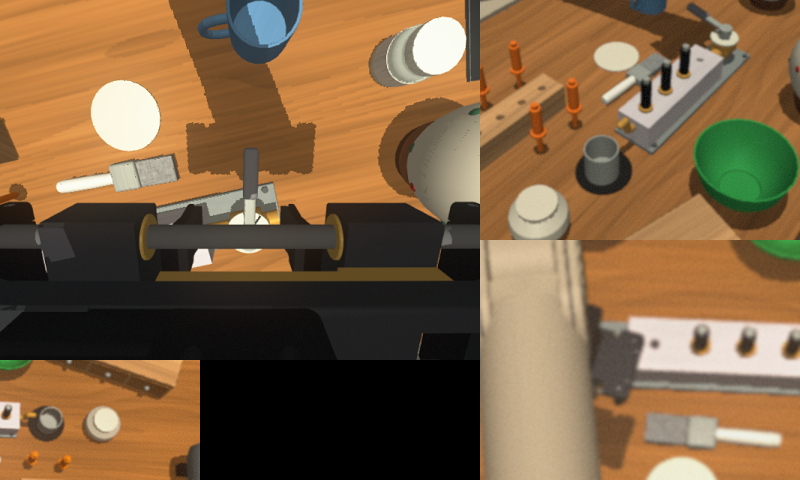

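```bash
python3 -m crank '0.029 0.066 0 0 0.2;0 0 0 0 0.2;0 0 0.15 0 0.2;0 0 0.15 0 0.2;0 0 0.15 0 0.2;0 0 0.15 0 0.2;0 0 0.1 0 0.2;0 0 0 0 0.2;0 0 0 0 0.2'; python3 -m crank '0 0 0.035 0 0.2;0 0 0.03 0 0.2;0 0 0 0 0.2;0 0 0 0 -1;0 0 0 0 -1;0 0 0 0 -1;0 0 0 0 -1;0 0 0 0 -1;0 0 0 0 -1;0 0 0 0 -1' 15
```

```text
time: 38.85
ee_pos: [0.5484, 0.1777, 0.0847]
eef_rot: [0.113, 0.994, 0.0, -0.003]
ft_force: [1.0, -0.5, 1.3]
width: 0.052
grip_force: 0.0
time: 39.85
ee_pos: [0.5481, 0.1772, 0.0712]
eef_rot: [0.113, 0.994, 0.0, -0.003]
ft_force: [-2.1, -1.3, 2.5]
width: 0.0184
grip_force: 15.0
```

```bash
python3 -m crank '-0.0044 0.0626 0 0.0889 -1;-0.0044 0.0626 0 0.0889 -1;0 0 0 0 -1;0 0 0 0 -1'; python3 -m crank '-0.0044 0.0626 0 0.0889 -1;-0.0044 0.0626 0 0.0889 -1;0 0 0 0 -1;0 0 0 0 -1';python3 - <<'E'
from h import *
s=read_state();Rt=q2R(s['eef_rot']);e=s['ee_pos'];print(180-np.degrees(np.arctan2(Rt[1,0],Rt[0,0])),np.degrees(np.arctan2(e[1]-.1562,.6365-e[0])),s['torque'])
E
```

```text
time: 40.25
ee_pos: [0.5577, 0.2002, 0.0713]
eef_rot: [0.25, 0.968, -0.0, -0.002]
ft_force: [1.9, -3.1, 0.4]
width: 0.0181
grip_force: 15.0
time: 40.65
ee_pos: [0.5729, 0.2196, 0.0713]
eef_rot: [0.382, 0.924, -0.001, -0.002]
ft_force: [2.5, -3.3, 1.1]
width: 0.0178
grip_force: 15.0
44.92167477634558 44.91480829033771 [-1.07157865 -0.73300358 -0.22299807]
```

```bash
for i in 1; do :; done; python3 -m crank '0 0 0 0 -1;0 0 0 0 -1;0 0 0 0 -1;0 0 0 0 -1;0 0 0 0 -1;0 0 0 0 -1;0 0 0 0 -1;0 0 0 0 -1;0 0 0 0 -1;0 0 0 0 -1' >/dev/null; python3 -m crank '0 0 0 0 -1;0 0 0 0 -1;0 0 0 0 -1;0 0 0 0 -1;0 0 0 0 -1;0 0 0 0 -1;0 0 0 0 -1;0 0 0 0 -1;0 0 0 0 -1;0 0 0 0 -1' >/dev/null; python3 -m crank '0 0 0 0 -1;0 0 0 0 -1;0 0 0 0 -1;0 0 0 0 -1;0 0 0 0 -1;0 0 0 0 -1;0 0 0 0 -1;0 0 0 0 -1;0 0 0 0 -1;0 0 0 0 -1' >/dev/null; python3 -m crank '0 0 0 0 -1;0 0 0 0 -1;0 0 0 0 -1;0 0 0 0 -1;0 0 0 0 -1;0 0 0 0 -1;0 0 0 0 -1;0 0 0 0 -1'
python3 - <<'E'
from h import *
a=cv2.imread('pics/t8f.png');T=cams.camera('top');S=cams.camera('scene');b=T['img'];d=cv2.absdiff(a,b)[185:240,385:460].max(2);print((d>40).sum(),d.max())
o=np.zeros((480,720,3),np.uint8);o[:,:400]=cv2.resize(S['img'][200:440,200:400],None,fx=2,fy=2);o[:240,400:720]=cv2.resize(b[160:280,340:500],None,fx=2,fy=2);o[240:480,400:720]=cv2.resize(b[150:270,200:360],None,fx=2,fy=2);cv2.imwrite('pics/m9.png',o);cv2.imwrite('pics/t9f.png',b)
E
```

```text
time: 44.45
ee_pos: [0.5727, 0.2195, 0.0712]
eef_rot: [0.382, 0.924, -0.001, -0.002]
ft_force: [4.5, -3.9, -0.3]
width: 0.0179
grip_force: 15.0
0 18
```

```bash
python3 -m crank '-0.0044 -0.0626 0 -0.0889 -1;-0.0044 -0.0626 0 -0.0889 -1;-0.0044 -0.0626 0 -0.0889 -1;0 0 0 0 -1;0 0 0 0 -1'|grep -E "pos|ft_f"; python3 -m crank '-0.0044 -0.0626 0 -0.0889 -1;-0.0044 -0.0626 0 -0.0889 -1;-0.0017 -0.0392 0 -0.0556 -1;0 0 0 0 -1;0 0 0 0 -1;0 0 0 0 -1'|grep -E "pos|ft_f";python3 - <<'E'
from h import *
s=read_state();Rt=q2R(s['eef_rot']);e=s['ee_pos'];print(180-np.degrees(np.arctan2(Rt[1,0],Rt[0,0])),np.degrees(np.arctan2(e[1]-.1562,.6365-e[0])),s['torque'])
E
```

```text
ee_pos: [0.5519, 0.1891, 0.0712]
ft_force: [0.8, -5.3, -0.6]
ee_pos: [0.5449, 0.1577, 0.0711]
ft_force: [-6.1, -4.3, 7.0]
0.08436913655083345 0.9684788826773169 [-0.97706666  1.30627265 -0.24793373]
```

```bash
python3 -m crank '0 -0.01 0 -0.012 -1;0 0 0 0 -1;0 0 0 0 -1'|grep -E "pos|ft_f|rot"; python3 -m crank '0 -0.01 0 -0.012 -1;0 0 0 0 -1;0 0 0 0 -1'|grep -E "pos|ft_f|rot"
```

```text
ee_pos: [0.5449, 0.156, 0.0711]
eef_rot: [-0.009, 1.0, 0.001, -0.004]
ft_force: [-6.7, -3.4, 7.0]
ee_pos: [0.5449, 0.1542, 0.0711]
eef_rot: [-0.018, 1.0, 0.001, -0.004]
ft_force: [-6.0, -2.9, 7.9]
```

```bash
python3 -m crank '0 0 0 0 0.2;0 0 0 0 0.2;0 0 0 0 0.2;0 0 0 0 0.2;0 0 0 0 0.2;0 0 -0.15 0 0.2;0 0 -0.2 0 0.2;0 0 -0.2 0 0.2;0 0 -0.2 0 0.2;0 0 0 0 0.2' ; python3 -m crank '-0.15 0 0 0 1;0 0 0 0 1;0 0 0 0 1'
python3 - <<'E'
from h import *
s=read_state();W=cams.camera('wrist');T=cams.camera('top');S=cams.camera('scene')
Rt=q2R(s['eef_rot']);print(180-np.degrees(np.arctan2(Rt[1,0],Rt[0,0])))
for P in([.52,.1547,.084],[.6359,.1547,.084]):print(proj(W,P,s),proj(S,P))
o=np.zeros((600,800,3),np.uint8);o[:270,:640]=W['img'][:270];o[270:600,:400]=cv2.resize(S['img'][200:365,250:450],None,fx=2,fy=2);o[270:510,400:800]=cv2.resize(S['img'][310:430,220:420],None,fx=2,fy=2);cv2.imwrite('pics/m10.png',o)
E
```

```text
time: 47.25
ee_pos: [0.5494, 0.1534, 0.2264]
eef_rot: [-0.019, 1.0, 0.003, 0.001]
ft_force: [-0.5, 0.6, -0.7]
width: 0.0521
grip_force: 0.0
time: 47.55
ee_pos: [0.5767, 0.1538, 0.2201]
eef_rot: [-0.019, 1.0, 0.0, -0.003]
ft_force: [-1.1, 0.5, 0.6]
width: 0.0691
grip_force: 0.0
357.80151787505474
[322.48321236 169.92330102] [360.31463912 209.66657606]
[317.60674698 297.049246  ] [404.98595455 229.5424689 ]
```

View pics/m10.png

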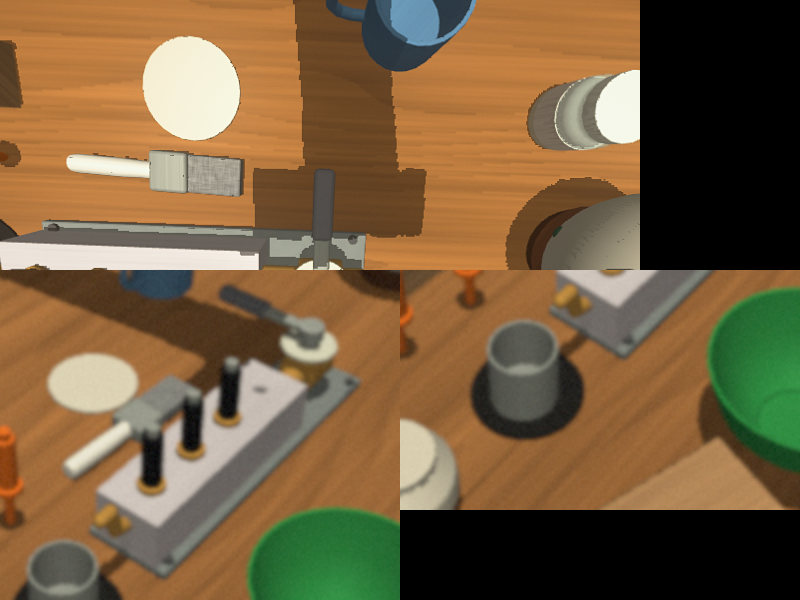

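```bash
python3 -m crank '0 0 0 0.0931 1;0 0 0 0.0931 1;0 0 0 0.0931 1;0 0 0 0.0931 1;0 0 0 0.0931 1;0 0 0 0.0931 1;0 0 0 0.0931 1;0 0 0 0.0931 1;0 0 0 0.0931 1;0 0 0 0.0931 1'|grep rot; python3 -m crank '0 0 0 0.0931 1;0 0 0 0 1'|grep -E "rot|pos"; python3 -m crank '-0.195 0.029 0 0 1;-0.195 0.029 0 0 1;-0.195 0.029 0 0 1;-0.195 0.029 0 0 1;-0.195 0.029 0 0 1;-0.195 0.029 0 0 1;-0.195 0.029 0 0 1;-0.195 0.029 0 0 1;-0.195 0.029 0 0 1;-0.195 0.029 0 0 1'|grep pos;python3 -m crank '0 0 0 0 1;0 0 0 0 1;0 0 0 0 1'
python3 - <<'E'
from h import *
s=read_state();W=cams.camera('wrist');print(s['joint_positions'][6])
# pot rim in top view unoccluded? compare with the t8f picture
a=cv2.imread('pics/t8f.png');b=cams.camera('scene')['img'];cv2.imwrite('pics/s11.png',b)
E
```

```text
eef_rot: [0.655, 0.755, -0.001, -0.003]
ee_pos: [0.5764, 0.1544, 0.2209]
eef_rot: [0.707, 0.707, -0.002, -0.003]
ee_pos: [0.6354, -0.237, 0.2202]
time: 50.2
ee_pos: [0.6357, -0.2345, 0.2201]
eef_rot: [0.705, 0.709, -0.001, -0.003]
ft_force: [-0.4, 0.8, 0.7]
width: 0.087
grip_force: 0.0
0.6515803992350285
```

```bash
python3 -m crank '-0.008 0 0.2 0 1;0 0 0.2 0 1;0 0 0.2 0 1;0 0 0.2 0 1;0 0 0.1 0 1;0 0 0.025 0 1;0 0 0 0 1;0 0 0 0 1'|grep -E "pos|ft_f"; python3 -m crank '0 0 0 0 -1;0 0 0 0 -1;0 0 0 0 -1;0 0 0 0 -1;0 0 0 0 -1;0 0 0 0 -1;0 0 0 0 -1;0 0 0 0 -1' 25
```

```text
ee_pos: [0.6353, -0.237, 0.0368]
ft_force: [-0.0, -0.7, 0.1]
time: 51.9
ee_pos: [0.6345, -0.2371, 0.0353]
eef_rot: [0.707, 0.708, -0.001, -0.002]
ft_force: [-0.9, 1.0, 2.9]
width: 0.0586
grip_force: 24.9
```

```bash
python3 -m crank '0 0 -0.1 0 -1;0 0 -0.2 0 -1;0 0 -0.2 0 -1;0 0 -0.2 0 -1;0 0 -0.22 0 -1;0 0 0 0 -1' | grep -E "pos|wid"; python3 -m crank '0.127 -0.0943 0 0 -1;0.127 -0.0943 0 0 -1;0.127 -0.0943 0 0 -1;0.127 -0.0943 0 0 -1;0.127 -0.0943 0 0 -1;0.127 -0.0943 0 0 -1;0.127 -0.0943 0 0 -1;0.127 -0.0943 0 0 -1;0.127 -0.0943 0 0 -1;0.127 -0.0943 0 0 -1' | grep -E "pos|wid"; python3 -m crank '0 0 0 0 -1;0 0 0 0 -1;0 0 0 0 -1'
```

```text
ee_pos: [0.6369, -0.239, 0.225]
width: 0.0581
ee_pos: [0.4501, 0.0104, 0.2209]
width: 0.0583
time: 53.8
ee_pos: [0.4512, 0.008, 0.2208]
eef_rot: [0.707, 0.707, -0.003, -0.004]
ft_force: [0.5, -0.5, -2.1]
width: 0.0584
grip_force: 24.9
```

Shift by (-0.005, +0.008) m and lower.

```bash
python3 -m crank '0.04 -0.022 0 0 -1;0 0 0 0 -1;0 0 0.2 0 -1;0 0 0.2 0 -1;0 0 0.2 0 -1;0 0 0.2 0 -1;0 0 0.05 0 -1;0 0 0 0 -1;0 0 0 0 -1'| grep -E "pos|ft_f"; python3 -m crank '0 0 0.025 0 -1;0 0 0 0 -1;0 0 0 0 -1'| grep -E "pos|ft_f"
```

```text
ee_pos: [0.444, 0.0199, 0.0675]
ft_force: [-0.2, -0.0, -1.1]
ee_pos: [0.4438, 0.0208, 0.0625]
ft_force: [0.1, 0.3, -2.0]
```

```bash
python3 -m crank '-0.018 0.012 0.05 0 -1;0 0 0.05 0 -1;0 0 0 0 -1;0 0 0 0 -1'| grep -E "pos|ft_f"; python3 -m crank '0 0 0.015 0 -1;0 0 0 0 -1'| grep -E "pos|ft_f"; python3 -m crank '0 0 0.008 0 -1;0 0 0 0 -1'| grep -E "pos|ft_f"; python3 -m crank '0 0 0.006 0 -1;0 0 0 0 -1'| grep -E "pos|ft_f"
```

```text
ee_pos: [0.4454, 0.0168, 0.042]
ft_force: [0.6, -0.4, -2.6]
ee_pos: [0.4456, 0.0171, 0.0389]
ft_force: [0.1, -0.2, -2.8]
ee_pos: [0.4455, 0.0171, 0.0373]
ft_force: [0.3, -1.0, -2.4]
ee_pos: [0.4456, 0.0171, 0.0364]
ft_force: [-1.9, -0.3, 4.3]
```

```bash
python3 -m crank '0 0 0 0 0.7;0 0 0 0 0.7;0 0 0 0 0.7;0 0 0 0 0.7;0 0 0 0 0.7;0 0 -0.15 0 0.7;0 0 -0.2 0 0.7;0 0 -0.2 0 0.7;0 0 -0.2 0 0.7;0 0 -0.2 0 0.7' ; python3 -m crank '-0.2 0 0 0 0.7;-0.2 0 0 0 0.7;-0.2 0 0 0 0.7;-0.2 0 0 0 0.7;0 0 0 0 0.7;0 0 0 0 0.7;0 0 0 0 0.7'|grep pos
python3 - <<'E'
from h import *
s=read_state();W=cams.camera('wrist');S=cams.camera('scene')
def chk(c,st,P,rad):  # grey (low-saturation, dark) pot pixels vs white coaster
    u=proj(c,P,st);h=cv2.cvtColor(c['img'],cv2.COLOR_BGR2HSV);x,y=np.round(u).astype(int);a=h[max(0,y-rad):y+rad,max(0,x-rad):x+rad]
    m=(a[...,1]<70).astype(np.uint8);n,l,stt,ce=cv2.connectedComponentsWithStats(m);i=1+np.argmax(stt[1:,4]);w=stt[i]
    print('pred',np.round(u,1),'blob box',w[0]+max(0,x-rad),w[1]+max(0,y-rad),w[2],w[3],w[4])
    g=(a[...,1]<70)&(a[...,2]<170);yy,xx=np.nonzero(g);print('grey mean',xx.mean()+max(0,x-rad),yy.mean()+max(0,y-rad),g.sum(),np.percentile(xx,[1,99])+max(0,x-rad),np.percentile(yy,[1,99])+max(0,y-rad))
chk(W,s,[.448,.016,.034],60);chk(S,None,[.448,.016,.034],36)
for P in([.448,.016,.064],[.448,.016,.004]):
    for c,st in((W,s),(S,None)):
        q=np.array([proj(c,np.array(P)+[.03*np.cos(a),.03*np.sin(a),0],st) for a in np.linspace(0,6.28,40)]);print(np.round([q.min(0),q.max(0)],1).tolist())
E
```

```text
time: 57.0
ee_pos: [0.4468, 0.0178, 0.215]
eef_rot: [0.704, 0.71, -0.003, -0.011]
ft_force: [2.4, 1.5, -1.4]
width: 0.0737
grip_force: 0.0
ee_pos: [0.4483, -0.1409, 0.2118]
pred [328.1  55.5] blob box 278 4 101 111 8756
grey mean 323.5353455123114 44.77879269261319 2518 [291. 355.] [ 9. 94.]
pred [295.5 244.1] blob box 274 226 58 54 1834
grey mean 302.69289533995413 251.4209320091673 1309 [282. 331.] [212. 279.]
[[291.3, 3.2], [365.0, 84.6]]
[[281.4, 225.0], [309.3, 241.8]]
[[297.7, 30.2], [358.7, 96.8]]
[[282.1, 246.3], [309.2, 263.5]]
```

```bash
python3 - <<'E'
from h import *
cv2.imwrite('pics/sa.png',cams.camera('scene')['img'])
E
python3 -m crank '0 0 0 0 0.7;0 0 0 0 0.7;0 0 0 0 0.7;0 0 0 0 0.7;0 0 0 0 0.7;0 0 0 0 0.7;0 0 0 0 0.7;0 0 0 0 0.7;0 0 0 0 0.7;0 0 0 0 0.7' >/dev/null
python3 - <<'E'
from h import *
d=cv2.absdiff(cv2.imread('pics/sa.png'),cams.camera('scene')['img']).max(2)[200:,250:];print((d>45).sum())
if (d>45).sum()<20: print(workorder.close_job())
E
```

```text
0
the job is handed in; nothing more can be done
None
```

The job is handed in: all three lances are home in sockets 0–2, the valve was held at 45° for about 3.8 s and then shut to within about 2°, and the pot is back on its coaster. I have no verdict from the judge. The final pot check was by image measurement, with no picture viewed after placing it.

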